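# Bring the bearing ball on its tray to the gimbal pivot

### The job

Pull the top drawer of the blue-fronted parts chest out to its stop, take out the orange bearing tray by its black upright grip, and carry it without tipping it and without spilling the loose steel ball from its pocket. Finish holding the tray still and level in the gripper with the ball straight above the brass cup on the plywood deck, about 10 cm higher than the cup, so that I can pick the ball off it; do not put the tray down or let go. Leave the drawer open and the other things where they are.

Things in the scene. Friction and masses are not known exactly. Their poses are not given: they have to be found in the camera images.
- chest_drawer0 (a joint): Top drawer of the fixed plywood parts chest (250 deep x 280 wide x 170 high, two blue-fronted drawers one above the other). Value in m: 0 closed, 0.200 out at its stop; it may start up to 0.01 open. It takes about 1 N and stays where it is left. Inside it is 205 long x 238 wide, floor 95 above the table, side walls' tops 148 and front's top 158 above the table.
- chest_drawer0_handle (a point): Middle of the top drawer's steel bar handle: round bar 11 thick, 120 long along its y, 132 above the table and 38 below the chest's top, its centre line 35 in front of the blue drawer front; two 8 thick stems 51 either side of the middle. Axes: the chest's; the drawer slides out along -x, roughly towards the robot; the chest's top begins 50 behind the closed handle.
- tray_grip (a point): Middle of the tray's black upright grip fin, the place to grasp: 36 above the tray's underside. The fin is 36 long (tray x), 12 thick (tray y) and its top is 52 above the underside. Axes: the tray's own, z up; the ball pocket lies towards -x.
- tray_pocket (a point): Centre of the floor of the round ball pocket on the tray, 44 from the grip along the tray's -x and 5 above the tray's underside. The pocket is 36 wide inside with a rim 4 high, so the ball can roll about in it and spills if the tray is tipped steeply or jerked. Axes: the tray's own.
- tray: The whole tray: orange plate 130 (x) x 64 (y) x 5, 0.14 to 0.24 kg, grip fin in the middle, white ball pocket at its -x end, low steel counterweight at its +x end. It lies flat on the top drawer's floor (hidden while that is shut), turned up to half a radian from the chest's direction, pocket end towards the drawer front. Origin: centre of its underside, 36 below the middle of the grip.
- ball_center (a point): Centre of the loose steel ball, 20 in diameter, 33 g, lying in the tray's pocket (centre 10 above the pocket floor). Its axes turn as it rolls and mean nothing.
- deck: Plywood deck of a half-built craft, fixed on the table, 200 (x) x 180 (y), top 18 above the table; white foam cheeks along both y edges reach 52 above the table and nothing on it is higher. Origin: centre of its underside, at table height.
- cup (a point): Centre of the mouth of the brass cup, 34 outer diameter, in the middle of the deck on a round black base; 30 above the table.
- mug: Bystander: white mug, 76 wide, 90 high, handle to its +y; origin at the centre of its underside.
- battery: Bystander: yellow and black battery pack 105 x 36 x 28; origin at the centre of its underside.
- driver: Bystander: screwdriver lying on the table along its x; origin at its underside.
- tape: Bystander: black tape roll lying flat, 90 outer diameter, 20 high; origin at the centre of its underside.
- jar: Bystander: screw jar with a red cap, 56 wide, 70 high; origin at the centre of its underside.
- motor: Bystander: small motor, 44 wide, 42 high standing on the table; origin at the centre of its underside.

How it is judged:
By the outcome, as a careful person would: the job done as asked, in the order asked, and still so for the second after the job is handed in, while the arm keeps its last pose, push and grip.
It also fails if it takes over 72 s, if anything falls off the work surface, if the arm or the gripper's body presses on something with over 40 N, if the wrist force passes 120 N, or if a joint passes its speed limit or range.

### The arm

A 7-joint arm with a two-finger parallel gripper is mounted at the origin on the work surface. World frame = base frame: x ahead of the robot, y to its left, z up, the work surface at z = 0. Lengths are in m, angles in degrees, forces in N, time in s.
With the tool pointing down it reaches from about 0.35 to 0.9 m from the base axis. Payload 8.1 kg.
Tool frame: the origin (TCP) lies at the very end of the fingers, on their centre line; the grasp point (between the pads) lies 19 mm behind it; z points along the fingers, y is the direction in which the jaws open and shut (so a half turn about z gives the same grasp; the last joint's range is limited). The gripper opens to 92 mm and grips with 3 to 60 N. Pads are 19 mm wide; open, the fingers measure 130 mm over their backs; the gripper's body (75 mm by 190 mm) begins 47 mm behind the grasp point.
Start: joints at [-77.097, 24.895, 1.432, 90.138, -0.665, 64.973, -4.303], TCP at [0.201, 0.592, 0.227] pointing down, gripper open.
Joint ranges: [-149.89, 149.89], [-25.12, 119.58], [-72.63, 75.52], [4.76, 147.25], [-75.54, 255.54], [6.69, 114.76], [-157.13, 157.13]. Speed limits (degrees/s): [127.2, 127.2, 172.46, 172.46, 180, 180, 180].

### API

Orientations are given as a 3x3 rotation matrix whose columns are the frame's x, y, z axes.
In Python, from plant import ctrl, eyes, order gives the robot as it stands.
- The arm moves only by the tool servo_tool, never from a script. Its arguments are lists of equal length, an entry for each row: "translation": the shift along the world's x, y, z in m, a list of three; "rotation": the turn, a rotation vector about the world's x, y, z in rad, a list of three; "gripper": the closure, from -1 (fully open) to 1 (shut). A call has 1 to 8 rows; each row shifts and turns the commanded pose from where the row before left it; what a row does not reach is not made up. A row lasts 1/8 s, in which the tool goes at most 62.5 mm and 10.7 degrees, less where a joint would pass 70% of its speed; a pose out of reach is approached as far as the arm can. A call with a gripper value outside its range is refused whole. The fingers move at their own pace and stop on an object; "squeeze" is the grip in N (left out, the last holds). Time passes only in rows, so rows that do not move let the fingers close. It gives the time, the measured TCP pose, the force and the opening at its end, in the units of the state.
- ctrl.state(): the state, without advancing time (a new reading comes with each control period).
- eyes.camera(name): name is "scene" or "top" or "wrist"; returns a dict with "image" (480x640x3 uint8, red, green, blue), "range_z" (480x640 float32, m along the optical axis (not along the pixel's ray), 0 where there is no reading), "mtx" (3x3 intrinsics, pixels), "k1" (the pictures are not rectified: a ray, as slopes to the right and down, at radius r is drawn at 1 + k1 r^2 times it, then the intrinsics apply), "R" (3x3) and "t" (3): a world point X has camera coordinates R X + t; the wrist camera has in their place "T_tool_cam" (4x4, takes a point from camera to tool coordinates, whose origin is the TCP and whose axes are the flange's). Camera axes: x right, y down, z forward; pixel columns grow to the right and rows downward; lengths in m; the calibration is good to about 2 mm. A picture is of the moment at which its call begins: read the wrist's pose just before it.
- order.sign_off(): hands the job in, once; it reports no verdict.
The state is a dict: "time_s": time; "joint_pos": joint angles; "qvel": joint speeds; "effort": joint torques, N m; "position": TCP position; "tool_rot": TCP orientation; "wrist_force": force on the tool from outside, world axes, zero at the start; "ft_torque": the same for the moment, N m; "opening": finger opening in m.
Only numpy, scipy, OpenCV 4.12 (cv2) and the standard library are available. Lean on these libraries where they do the work, as an engineer would, in place of code of your own. Each camera call takes 0.05 s, during which the arm holds its last target.

## Working session

There is one attempt and no reset: what is moved stays moved. The work goes in short steps, Python scripts to look and compute and a tool call to move; the robot and the scene stay as the last step left them, time stands still between calls to the robot, and variables do not carry over. Pictures are saved under pics/ and viewed, and the job is handed in when it is done.

Besides the shell and the picture viewer there is one more tool, called after "Emit:" by a JSON object that holds its "api" and its "payload", one argument or row to a line. servo_tool: Moves the arm, as the interface text tells. Its arguments: {"type":"object","properties":{"translation":{"type":"array"},"rotation":{"type":"array"},"gripper":{"type":"array"},"squeeze":{"type":"number"}},"required":["translation","rotation","gripper"]}

```bash
mkdir -p pics; ls; cat > h.py <<'E'
import numpy as np, cv2
from plant import ctrl, eyes, order
def snap(name,fn):
    s=ctrl.state(); c=eyes.camera(name); cv2.imwrite('pics/'+fn,c['image'][:,:,::-1])
    if name=='wrist':
        T=np.eye(4);T[:3,:3]=np.array(s['tool_rot']);T[:3,3]=s['position']
        c['W']=T@np.array(c['T_tool_cam'])
    else:
        W=np.eye(4);R=np.array(c['R']);W[:3,:3]=R.T;W[:3,3]=-R.T@np.array(c['t']);c['W']=W
    np.savez('pics/'+fn[:-4]+'.npz',**{k:np.array(v) for k,v in c.items()})
    return c
def cloud(c):
    v,u=np.mgrid[0:480,0:640]
    K=np.array(c['mtx']); 
    p=cv2.undistortPoints(np.stack([u,v],-1).reshape(-1,1,2).astype(np.float64),K,np.array([float(c['k1']),0,0,0])).reshape(480,640,2)
    z=np.array(c['range_z'],float)
    P=np.concatenate([p*z[...,None],z[...,None]],-1)
    W=c['W'];X=P@W[:3,:3].T+W[:3,3]; X[z==0]=np.nan
    return X
def load(fn): return dict(np.load('pics/'+fn+'.npz'))
E
python3 - <<'E'
from h import *
snap('scene','s0.png');snap('top','t0.png')
s=ctrl.state();print(s['time_s'],s['position'],np.round(s['tool_rot'],3).tolist(),s['opening'])
E
```

```text
pics
0.1 [0.20112058 0.59126599 0.22601604] [[-0.947, 0.322, -0.0], [0.322, 0.947, -0.001], [-0.0, -0.001, -1.0]] 0.09148707428895755
```

View pics/s0.png

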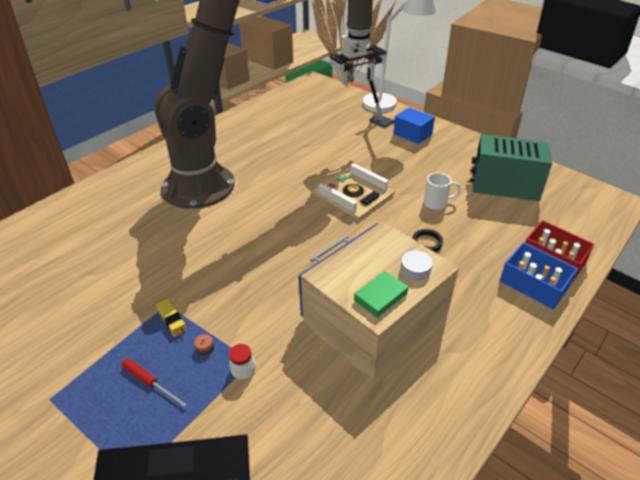

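View pics/t0.png

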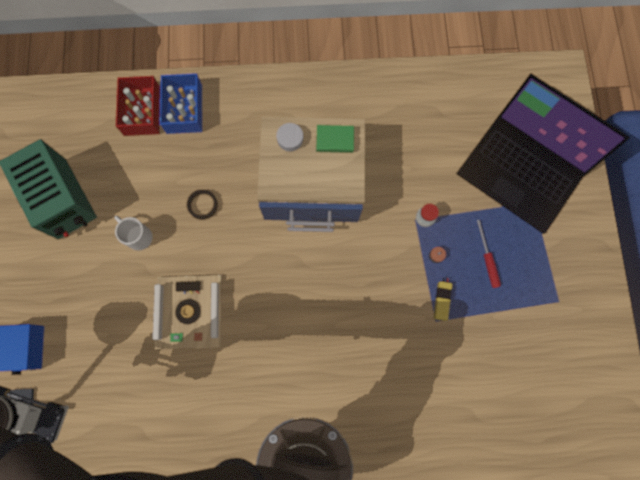

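The top view shows the chest at (312,170), its handle bar at about (311,227) and the deck with the cup at (188,311). In it, up is +x and left is +y.

```bash
python3 - <<'E'
from h import *
c=load('t0');X=cloud(c)
for n,(u,v) in dict(handle=(311,227),hl=(292,226),hr=(331,228),chestTL=(264,126),chestTR=(362,124),BL=(263,198),BR=(362,202),cup=(188,311),deckTL=(158,280),mug=(131,232),tape=(188,205),tc=(312,185)).items(): print(n,X[v,u].round(3))
m=(X[...,2]>.163)&(X[...,2]<.177); 
p=X[m][:,:2].astype(np.float32); p=p[(p[:,0]>.45)&(p[:,0]<1)]
print(cv2.minAreaRect(p), cv2.boxPoints(cv2.minAreaRect(p)))
m=(X[...,2]>.12)&(X[...,2]<.145);m[:,:280]=0;m[:,345:]=0;m[:205]=0;m[240:]=0
print(X[m].round(3)[::6],m.sum())
i=c['image'][285:340,155:225];cv2.imwrite('pics/deck.png',cv2.resize(i,None,fx=10,fy=10)[:,:,::-1])
i=c['image'][195:245,250:375];cv2.imwrite('pics/han.png',cv2.resize(i,None,fx=6,fy=6)[:,:,::-1])
E
```

```text
handle [ 0.639 -0.051  0.062]
hl [0.643 0.002 0.066]
hr [ 0.633 -0.107  0.06 ]
chestTL [0.902 0.063 0.165]
chestTR [ 0.891 -0.203  0.171]
BL [0.696 0.071 0.172]
BR [ 0.672 -0.187  0.169]
cup [0.426 0.301 0.027]
deckTL [0.518 0.388 0.019]
mug [0.666 0.474 0.001]
tape [0.734 0.303 0.019]
tc [ 0.725 -0.059  0.173]
((0.802241861820221, -0.09111583232879639), (0.2822231650352478, 1.594970941543579), 4.686258792877197) [[ 0.5964479   0.6921749 ]
 [ 0.72675616 -0.89746404]
 [ 1.0080359  -0.8744066 ]
 [ 0.87772757  0.7152324 ]]
[[ 0.674  0.019  0.143]
 [ 0.674  0.022  0.136]
 [ 0.673  0.006  0.135]
 [ 0.671 -0.01   0.139]
 [ 0.671 -0.026  0.138]
 [ 0.668 -0.042  0.143]
 [ 0.668 -0.061  0.141]
 [ 0.674  0.028  0.126]
 [ 0.672  0.011  0.131]
 [ 0.671 -0.005  0.131]
 [ 0.669 -0.021  0.136]
 [ 0.668 -0.037  0.136]
 [ 0.667 -0.053  0.137]
 [ 0.666 -0.069  0.137]
 [ 0.665 -0.085  0.137]
 [ 0.665 -0.101  0.134]
 [ 0.662 -0.117  0.143]
 [ 0.662 -0.133  0.139]
 [ 0.666  0.     0.139]
 [ 0.67  -0.023  0.12 ]
 [ 0.669 -0.045  0.121]
 [ 0.666 -0.064  0.127]
 [ 0.666 -0.08   0.126]
 [ 0.665 -0.096  0.126
[... 434 characters left out ...]
 [ 0.636 -0.062  0.136]
 [ 0.637 -0.078  0.129]
 [ 0.637  0.012  0.136]
 [ 0.636 -0.006  0.137]
 [ 0.635 -0.022  0.136]
 [ 0.634 -0.038  0.137]
 [ 0.633 -0.054  0.137]
 [ 0.632 -0.07   0.141]
 [ 0.633 -0.088  0.133]
 [ 0.631 -0.104  0.135]
 [ 0.634  0.01   0.138]
 [ 0.633 -0.006  0.139]
 [ 0.632 -0.022  0.141]
 [ 0.632 -0.038  0.135]
 [ 0.63  -0.054  0.138]
 [ 0.63  -0.07   0.137]
 [ 0.629 -0.085  0.139]
 [ 0.628 -0.101  0.14 ]
 [ 0.631  0.01   0.139]
 [ 0.629 -0.006  0.141]
 [ 0.63  -0.024  0.136]
 [ 0.628 -0.04   0.138]
 [ 0.628 -0.056  0.135]
 [ 0.628 -0.072  0.135]
 [ 0.626 -0.088  0.136]
 [ 0.624 -0.104  0.142]
 [ 0.625 -0.075  0.135]
 [ 0.623 -0.09   0.138]
 [ 0.624 -0.107  0.132]] 422
```

```bash
python3 -c "
import cv2,numpy as np
a=cv2.imread('pics/deck.png');b=cv2.imread('pics/han.png');a=cv2.resize(a,(380,298));b=b
o=np.zeros((600,800,3),np.uint8);o[:298,:380]=a;o[300:600,:750]=b;cv2.imwrite('pics/c.png',o)"
```

```text
(no output)
```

View pics/c.png

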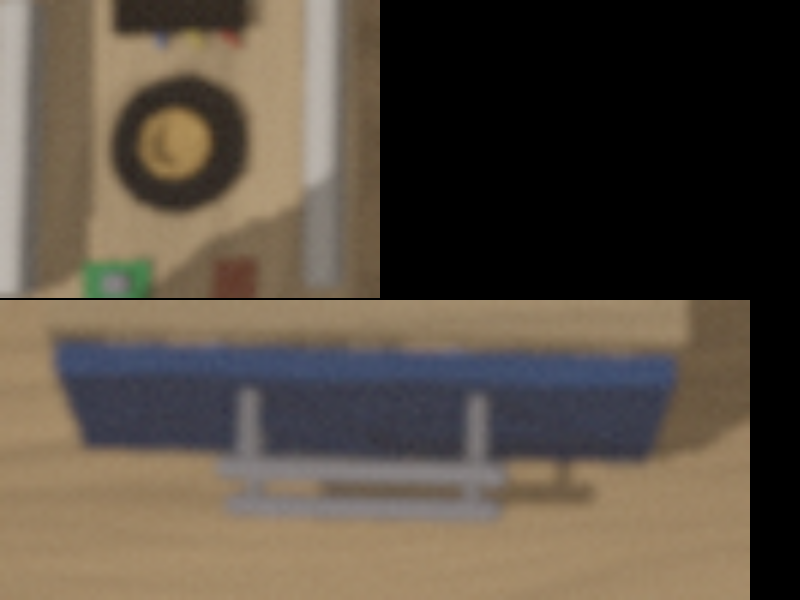

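```bash
cat >> h.py <<'E'
def ray(c,uv,zh):
    p=cv2.undistortPoints(np.array(uv,float).reshape(-1,1,2),np.array(c['mtx']),np.array([float(c['k1']),0,0,0])).reshape(-1,2)
    d=np.c_[p,np.ones(len(p))]@c['W'][:3,:3].T; o=c['W'][:3,3]
    return o+d*((zh-o[2])/d[:,2])[:,None]
def proj(c,X):
    W=np.linalg.inv(c['W']);P=np.atleast_2d(X)@W[:3,:3].T+W[:3,3]
    return cv2.projectPoints(P.reshape(-1,1,3),np.zeros(3),np.zeros(3),np.array(c['mtx']),np.array([float(c['k1']),0,0,0]))[0].reshape(-1,2)
E
python3 - <<'E'
from h import *
c=load('t0');X=cloud(c)
print('cup',ray(c,[187.6,311.3],.030))
print('bar ends',ray(c,[[286.5,223.2],[333.5,224.4]],.134))
print('front top corners',ray(c,[[259.5,203.],[362.8,205.2]],.158))
sel=(X[...,2]>.165)&(X[...,2]<.176); sel[:,:255]=0;sel[:,370:]=0;sel[:110]=0;sel[215:]=0
p=X[sel][:,:2].astype(np.float32);r=cv2.minAreaRect(p);print(r,cv2.boxPoints(r))
E
python3 -c "
import cv2
i=cv2.imread('pics/s0.png')[205:310,280:460];cv2.imwrite('pics/sc.png',cv2.resize(i,None,fx=4.4,fy=4.4))"
```

```text
cup [[0.42488704 0.30147814 0.03      ]]
bar ends [[ 0.63457997  0.01403289  0.134     ]
 [ 0.62476181 -0.11065033  0.134     ]]
front top corners [[ 0.68699027  0.08190346  0.158     ]
 [ 0.66676104 -0.18966439  0.158     ]]
((0.7944779992103577, -0.059782132506370544), (0.27841871976852417, 0.25369516015052795), 85.50167846679688) [[ 0.65710294 -0.18861404]
 [ 0.91001666 -0.20851132]
 [ 0.93185306  0.06904978]
 [ 0.67893934  0.08894706]]
```

View pics/sc.png

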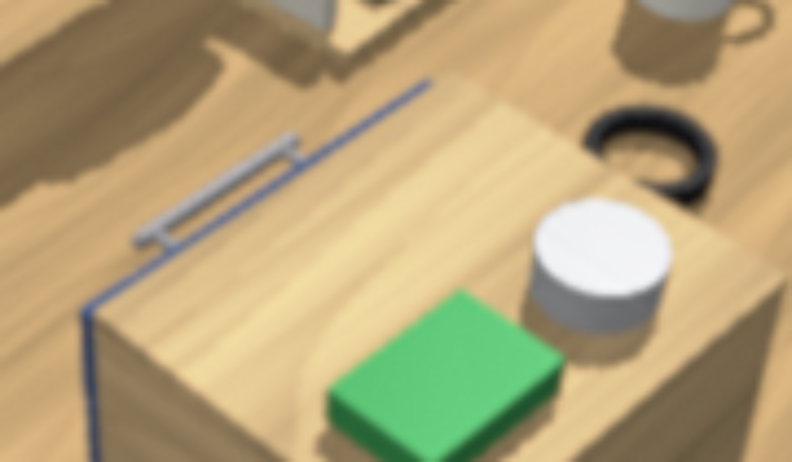

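Emit:
{"api": "servo_tool", "payload": {
  "translation": [
    [0.0268,-0.04,0.002],
    [0.0268,-0.04,0.002],
    [0.0268,-0.04,0],
    [0.0268,-0.04,0],
    [0.0268,-0.04,0],
    [0.0268,-0.04,0],
    [0.0268,-0.04,0],
    [0.0268,-0.04,0]
  ],
  "rotation": [
    [0,0,-0.0826],
    [0,0,-0.0826],
    [0,0,-0.0826],
    [0,0,-0.0826],
    [0,0,-0.0826],
    [0,0,-0.0826],
    [0,0,-0.0826],
    [0,0,-0.0826]
  ],
  "gripper": [0,0.5,0.5,0.5,0.5,0.5,0.5,0.5],
  "squeeze": 20
}}

```text
time_s: 1.1
position: [0.4162, 0.2703, 0.2306]
tool_rot: [[-0.548, 0.837, -0.0], [0.837, 0.548, -0.0], [0.0, -0.0, -1.0]]
wrist_force: [1.1, -0.3, -0.6]
opening: 0.0232
```

Emit:
{"api": "servo_tool", "payload": {
  "translation": [
    [0.0268,-0.04,-0.002],
    [0.0268,-0.04,-0.002],
    [0.0268,-0.04,-0.003],
    [0.0268,-0.04,-0.003],
    [0.0268,-0.04,-0.003],
    [0.0268,-0.04,-0.003],
    [0.0268,-0.04,-0.002],
    [0.0268,-0.04,-0.002]
  ],
  "rotation": [
    [0,0,-0.0826],
    [0,0,-0.0826],
    [0,0,-0.0826],
    [0,0,-0.0826],
    [0,0,-0.0826],
    [0,0,-0.0826],
    [0,0,-0.0826],
    [0,0,-0.0826]
  ],
  "gripper": [0.5,0.5,0.5,0.5,0.5,0.5,0.5,0.5]
}}

```text
time_s: 2.1
position: [0.6306, -0.0494, 0.2103]
tool_rot: [[0.081, 0.997, -0.001], [0.997, -0.081, 0.0], [0.0, -0.001, -1.0]]
wrist_force: [0.7, 0.7, 0.6]
opening: 0.0228
```

Emit:
{"api": "servo_tool", "payload": {
  "translation": [
    [0,0,0]
  ],
  "rotation": [
    [0,0,0]
  ],
  "gripper": [0.5]
}}

```text
time_s: 2.22
position: [0.6307, -0.053, 0.2101]
tool_rot: [[0.085, 0.996, -0.0], [0.996, -0.085, -0.003], [-0.003, -0.0, -1.0]]
wrist_force: [-0.3, 0.4, 0.1]
opening: 0.0226
```

```bash
python3 - <<'E'
from h import *
c=snap('wrist','w1.png')
s=ctrl.state();print(s['time_s'],s['position'],np.round(s['tool_rot'],3).tolist(),s['opening'],s['joint_pos'])
X=cloud(c)
sel=(X[...,2]>.120)&(X[...,2]<.142)&(X[...,0]>.58)&(X[...,0]<.66)
P=X[sel];print(len(P),P.min(0),P.max(0),P.mean(0))
E
```

```text
2.275 [ 0.63003983 -0.05030544  0.20999318] [[0.082, 0.997, -0.001], [0.997, -0.082, -0.001], [-0.001, -0.001, -1.0]] 0.022868283042167946 [-21.21016406  28.32051139  31.57076535  92.12130153 -15.93697837
  64.16383087   9.62489147]
3493 [ 0.62260661 -0.11425017  0.13063155] [0.65999984 0.01486532 0.1397134 ] [ 0.63516246 -0.04223056  0.13596493]
```

View pics/w1.png

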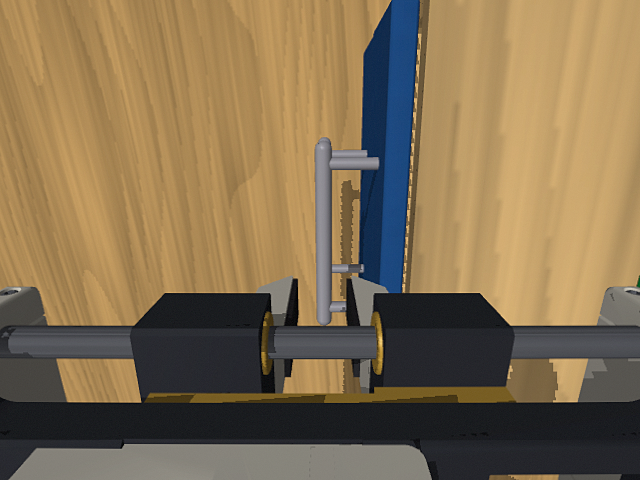

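```bash
python3 - <<'E'
from h import *
c=load('w1');X=cloud(c)
m=np.zeros((480,640),bool);m[140:315,312:334]=1
m&=(X[...,2]>.120)&(X[...,2]<.142)
P=X[m]
for lo in np.arange(-.11,.02,.015):
    q=P[(P[:,1]>lo)&(P[:,1]<lo+.015)]
    if len(q)>10: print(round(lo,3),len(q),q.min(0).round(4),q.max(0).round(4))
print(proj(c,[[.63,-.05,.12],[.63,-.05,.2]]))
E
```

```text
-0.11 228 [ 0.6226 -0.1075  0.1309] [ 0.6356 -0.0951  0.1387]
-0.095 308 [ 0.6236 -0.095   0.1321] [ 0.6355 -0.08    0.1391]
-0.08 317 [ 0.625 -0.08   0.132] [ 0.6366 -0.0652  0.1386]
-0.065 338 [ 0.6263 -0.0649  0.132 ] [ 0.6378 -0.05    0.1391]
-0.05 359 [ 0.6274 -0.0499  0.1316] [ 0.6389 -0.035   0.1393]
-0.035 382 [ 0.6283 -0.035   0.1324] [ 0.6401 -0.0201  0.1397]
-0.02 394 [ 0.6296 -0.0199  0.1319] [ 0.6413 -0.005   0.1393]
-0.005 438 [ 0.631 -0.005  0.131] [0.6433 0.01   0.1389]
0.01 122 [0.6316 0.01   0.1313] [0.6425 0.0149 0.138 ]
[[319.65677856 234.24002699]
 [318.73236299 280.26604701]]
```

The bar is centred at about (0.6325, -0.050, 0.133), and the yaw already matches. I'll shift 2.5 mm in x, descend over the bar and close.

Emit:
{"api": "servo_tool", "payload": {
  "translation": [
    [0.0025,0,-0.02],
    [0,0,-0.02],
    [0,0,-0.015],
    [0,0,-0.015],
    [0,0,-0.01],
    [0,0,-0.01],
    [0,0,0],
    [0,0,0]
  ],
  "rotation": [
    [0,0,0],
    [0,0,0],
    [0,0,0],
    [0,0,0],
    [0,0,0],
    [0,0,0],
    [0,0,0],
    [0,0,0]
  ],
  "gripper": [0.5,0.5,0.5,0.5,0.5,0.5,0.5,0.9]
}}

```text
time_s: 3.28
position: [0.6329, -0.0484, 0.1212]
tool_rot: [[0.079, 0.997, 0.001], [0.997, -0.079, -0.0], [-0.0, 0.001, -1.0]]
wrist_force: [-0.5, 0.6, 0.7]
opening: 0.0171
```

Emit:
{"api": "servo_tool", "payload": {
  "translation": [
    [0,0,0],
    [0,0,0],
    [0,0,0]
  ],
  "rotation": [
    [0,0,0],
    [0,0,0],
    [0,0,0]
  ],
  "gripper": [0.9,0.9,0.9]
}}

```text
time_s: 3.65
position: [0.6329, -0.0484, 0.1212]
tool_rot: [[0.079, 0.997, 0.001], [0.997, -0.079, -0.0], [0.0, 0.001, -1.0]]
wrist_force: [0.2, 0.1, 4.3]
opening: 0.0103
```

Emit:
{"api": "servo_tool", "payload": {
  "translation": [
    [-0.003,0.0002,0],
    [-0.006,0.0005,0],
    [-0.009,0.0007,0],
    [-0.01,0.0008,0],
    [-0.01,0.0008,0],
    [-0.01,0.0008,0],
    [-0.01,0.0008,0],
    [-0.01,0.0008,0]
  ],
  "rotation": [
    [0,0,0],
    [0,0,0],
    [0,0,0],
    [0,0,0],
    [0,0,0],
    [0,0,0],
    [0,0,0],
    [0,0,0]
  ],
  "gripper": [0.9,0.9,0.9,0.9,0.9,0.9,0.9,0.9]
}}

```text
time_s: 4.65
position: [0.5642, -0.043, 0.1212]
tool_rot: [[0.079, 0.997, 0.001], [0.997, -0.079, 0.0], [0.0, 0.001, -1.0]]
wrist_force: [1.7, -0.5, 5.4]
opening: 0.0102
```

Emit:
{"api": "servo_tool", "payload": {
  "translation": [
    [-0.01,0.0008,0],
    [-0.01,0.0008,0],
    [-0.01,0.0008,0],
    [-0.01,0.0008,0],
    [-0.01,0.0008,0],
    [-0.01,0.0008,0],
    [-0.01,0.0008,0],
    [-0.01,0.0008,0]
  ],
  "rotation": [
    [0,0,0],
    [0,0,0],
    [0,0,0],
    [0,0,0],
    [0,0,0],
    [0,0,0],
    [0,0,0],
    [0,0,0]
  ],
  "gripper": [0.9,0.9,0.9,0.9,0.9,0.9,0.9,0.9]
}}

```text
time_s: 5.65
position: [0.4842, -0.0367, 0.1211]
tool_rot: [[0.079, 0.997, 0.001], [0.997, -0.079, 0.0], [0.0, 0.001, -1.0]]
wrist_force: [1.7, -1.8, 6.5]
opening: 0.0106
```

Emit:
{"api": "servo_tool", "payload": {
  "translation": [
    [-0.01,0.0008,0],
    [-0.01,0.0008,0],
    [-0.008,0.0006,0],
    [-0.006,0.0005,0],
    [-0.004,0.0003,0],
    [-0.003,0.0002,0],
    [-0.002,0.0002,0],
    [0,0,0]
  ],
  "rotation": [
    [0,0,0],
    [0,0,0],
    [0,0,0],
    [0,0,0],
    [0,0,0],
    [0,0,0],
    [0,0,0],
    [0,0,0]
  ],
  "gripper": [0.9,0.9,0.9,0.9,0.9,0.9,0.9,0.9]
}}

```text
time_s: 6.65
position: [0.4411, -0.0332, 0.1211]
tool_rot: [[0.079, 0.997, 0.0], [0.997, -0.079, 0.0], [0.0, 0.0, -1.0]]
wrist_force: [-1.0, -0.1, 8.2]
opening: 0.0099
```

Emit:
{"api": "servo_tool", "payload": {
  "translation": [
    [-0.002,0.0002,0],
    [-0.002,0.0001,0],
    [-0.002,0.0002,0],
    [0,0,0]
  ],
  "rotation": [
    [0,0,0],
    [0,0,0],
    [0,0,0],
    [0,0,0]
  ],
  "gripper": [0.9,0.9,0.9,0.9]
}}

```text
time_s: 7.15
position: [0.4352, -0.0328, 0.1211]
tool_rot: [[0.079, 0.997, 0.001], [0.997, -0.079, 0.0], [0.0, 0.001, -1.0]]
wrist_force: [-0.0, -1.2, 8.3]
opening: 0.0104
```

Emit:
{"api": "servo_tool", "payload": {
  "translation": [
    [-0.002,0.0002,0],
    [-0.002,0.0001,0],
    [0,0,0]
  ],
  "rotation": [
    [0,0,0],
    [0,0,0],
    [0,0,0]
  ],
  "gripper": [0.9,0.9,0.9]
}}

```text
time_s: 7.52
position: [0.4341, -0.0327, 0.1212]
tool_rot: [[0.079, 0.997, 0.006], [0.997, -0.079, -0.001], [-0.001, 0.006, -1.0]]
wrist_force: [11.1, -2.6, -8.0]
opening: 0.0103
```

The drawer hit its stop after 199 mm of travel, with an 11 N reaction. I'll take the strain off, open slightly and lift away.

Emit:
{"api": "servo_tool", "payload": {
  "translation": [
    [0.003,-0.0002,0],
    [0,0,0],
    [0,0,0],
    [0,0,0]
  ],
  "rotation": [
    [0,0,0],
    [0,0,0],
    [0,0,0],
    [0,0,0]
  ],
  "gripper": [0.9,0.5,0.5,0.5]
}}

```text
time_s: 8.02
position: [0.4339, -0.0323, 0.1205]
tool_rot: [[0.078, 0.997, -0.001], [0.997, -0.078, 0.0], [0.0, -0.001, -1.0]]
wrist_force: [0.8, 0.9, -0.3]
opening: 0.0228
```

Emit:
{"api": "servo_tool", "payload": {
  "translation": [
    [0,0,0.01],
    [0,0,0.02],
    [0,0,0.04],
    [0.02,0,0.05],
    [0.04,0,0.05],
    [0.04,0,0.04],
    [0,0,0.02],
    [0,0,0]
  ],
  "rotation": [
    [0,0,0],
    [0,0,0],
    [0,0,0],
    [0,0,0.15],
    [0,0,0.15],
    [0,0,0.15],
    [0,0,0.15],
    [0,0,0]
  ],
  "gripper": [0.5,0.5,0.5,0.5,0.0,0,-0.1,-0.1]
}}

```text
time_s: 9.02
position: [0.5342, -0.033, 0.3511]
tool_rot: [[-0.497, 0.868, 0.003], [0.868, 0.497, -0.0], [-0.001, 0.002, -1.0]]
wrist_force: [-0.1, 0.5, -0.1]
opening: 0.0504
```

```bash
python3 - <<'E'
from h import *
c=snap('wrist','w2.png');snap('top','t2.png')
s=ctrl.state();print(s['time_s'],s['position'],np.round(s['tool_rot'],3).tolist(),s['opening'],s['joint_pos'])
E
```

```text
9.125 [ 0.53288538 -0.03262867  0.34910443] [[-0.495, 0.869, -0.001], [0.869, 0.495, 0.0], [0.0, -0.001, -1.0]] 0.05047789386479146 [-27.26310802  12.02619777  31.38964639  93.26183413  -6.41093937
  76.55412233  34.73264847]
```

View pics/w2.png

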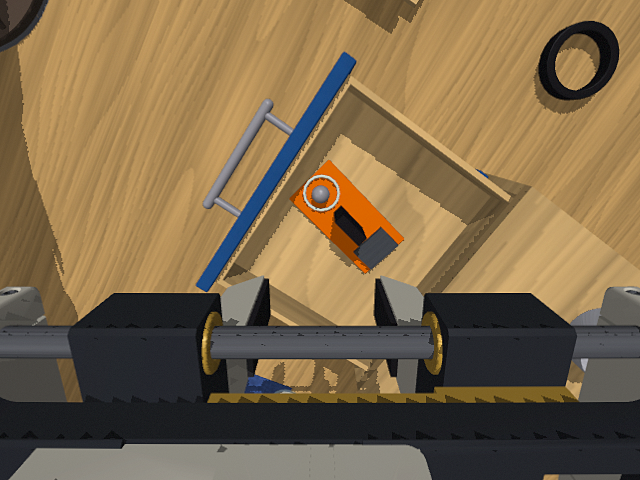

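View pics/t2.png

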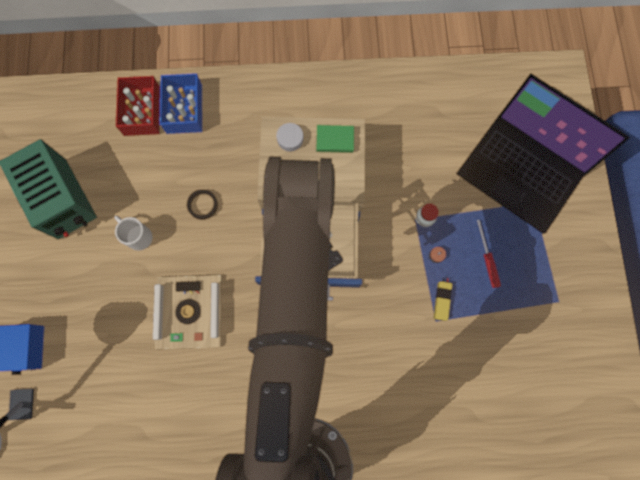

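The wrist view shows the drawer open with the ball in the white pocket at (321,194). The fin runs from about (337,208) to (368,242), with the counterweight at (380,246).

```bash
python3 - <<'E'
from h import *
c=load('w2');X=cloud(c);im=c['image'].astype(int)
hsv=cv2.cvtColor(c['image'],cv2.COLOR_RGB2HSV)
z=X[...,2]
box=np.zeros((480,640),bool);box[150:280,280:420]=1
fin=box&(z>.135)&(z<.156)&(hsv[...,2]<90)
P=X[fin];print('fin',len(P),P.mean(0));r=cv2.minAreaRect(P[:,:2].astype(np.float32));print(r,cv2.boxPoints(r))
org=box&(hsv[...,0]<15)&(hsv[...,1]>200)
P=X[org];print('orange z',np.median(P[:,2]));
ora=box&(z>.092)&(z<.125)&((hsv[...,1]>200)|((hsv[...,1]<60)))
P=X[org];r=cv2.minAreaRect(P[:,:2].astype(np.float32));print(r,cv2.boxPoints(r))
ball=box&(hsv[...,1]<60)&(z>.105)
for t in (.104,.108,.112,.116): 
  b=box&(z>t)&(z<.13);b[:,345:]=0;q=X[b];print(t,len(q),np.median(q,0) if len(q) else 0, q.max(0) if len(q) else 0)
print('pocket ray',ray(c,[[321.5,194]],.104))
i=c['image'][150:280,280:420];cv2.imwrite('pics/w2c.png',cv2.resize(i,None,fx=4.5,fy=4.5,interpolation=2)[:,:,::-1])
E
```

```text
fin 468 [ 0.56790452 -0.03887771  0.14605627]
((0.5345761775970459, -0.03353772312402725), (0.03181663900613785, 0.11453844606876373), 67.18704223632812) [[ 0.47561878 -0.02599696]
 [ 0.5811975  -0.07040628]
 [ 0.5935336  -0.04107848]
 [ 0.48795485  0.00333083]]
orange z nan
((0.5749765038490295, -0.04088209569454193), (0.06227715313434601, 0.13239865005016327), 73.2055435180664) [[ 0.5026036  -0.05156495]
 [ 0.62935513 -0.08982011]
 [ 0.6473494  -0.03019924]
 [ 0.5205979   0.00805592]]
0.104 419 [ 0.53157469 -0.02999956  0.11541579] [ 0.56338902 -0.00897261  0.12909503]
0.108 298 [ 0.53125994 -0.03034778  0.1170627 ] [ 0.56276358 -0.02005686  0.12909503]
0.112 280 [ 0.53104041 -0.03017036  0.1173174 ] [ 0.56221908 -0.02020041  0.12909503]
0.116 192 [ 0.53136611 -0.03067793  0.11821957] [ 0.56221908 -0.02180719  0.12909503]
pocket ray [[ 0.53248618 -0.0301609   0.104     ]]
```

View pics/w2c.png

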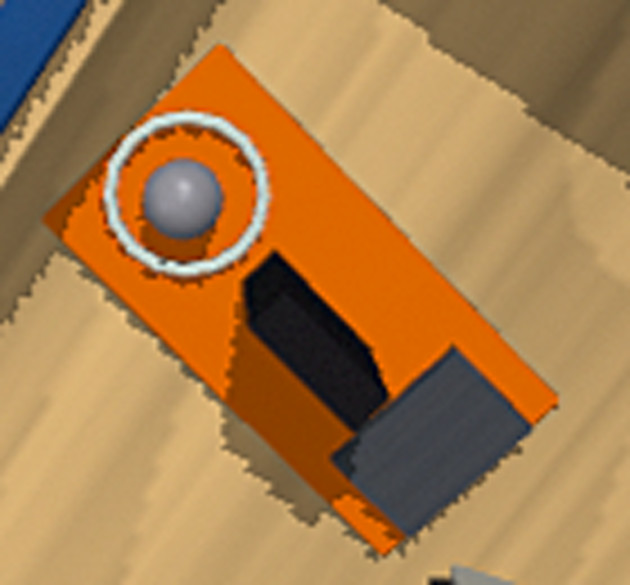

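```bash
python3 - <<'E'
from h import *
c=load('w2');X=cloud(c)
hsv=cv2.cvtColor(c['image'],cv2.COLOR_RGB2HSV);z=X[...,2]
box=np.zeros((480,640),bool);box[205:250,330:370]=1
fin=box&(z>.141)&(z<.152)&(hsv[...,2]<70)
P=X[fin];r=cv2.minAreaRect(P[:,:2].astype(np.float32));print(len(P),P.mean(0),r,cv2.boxPoints(r))
ex=np.array([.957,-.289]);ey=np.array([.289,.957]);d=P[:,:2]-[.575,-.0409]
print(np.percentile(d@ex,[0,2,50,98,100]),np.percentile(d@ey,[0,2,50,98,100]))
# project the model fin top corners
C=np.array([.575,-.0409]);
print(proj(c,[[*(C+a*ex+b*ey),.147] for a,b in((-.018,-.006),(-.018,.006),(.018,.006),(.018,-.006))]))
E
```

```text
408 [ 0.57270453 -0.04061323  0.14650288] ((0.5733069777488708, -0.04105585068464279), (0.011666723527014256, 0.03612138330936432), 74.04153442382812) [[ 0.55433846 -0.04169879]
 [ 0.5890678  -0.05163002]
 [ 0.5922755  -0.04041291]
 [ 0.55754614 -0.03048168]]
[-0.01962517 -0.01927072 -0.00237796  0.01561763  0.01641627] [-0.00671986 -0.00641905 -0.00034079  0.00517048  0.00544322]
[[335.87700987 222.16895612]
 [344.46948905 214.40505015]
 [367.58940753 238.73039836]
 [359.0262448  246.18663719]]
```

Plate and fin fits agree: grip at about (0.574, -0.041), tray yaw about -16.5°, fin top at 0.1465. Next I turn +0.764 rad and go above it.

Emit:
{"api": "servo_tool", "payload": {
  "translation": [
    [0.007,-0.0014,-0.02],
    [0.007,-0.0014,-0.025],
    [0.007,-0.0014,-0.025],
    [0.007,-0.0014,-0.025],
    [0.007,-0.0014,-0.025],
    [0.006,-0.0014,-0.02],
    [0,0,-0.01],
    [0,0,0]
  ],
  "rotation": [
    [0,0,0.127],
    [0,0,0.127],
    [0,0,0.127],
    [0,0,0.127],
    [0,0,0.127],
    [0,0,0.129],
    [0,0,0],
    [0,0,0]
  ],
  "gripper": [-0.1,-0.1,-0.1,-0.1,-0.1,-0.1,-0.1,-0.1]
}}

```text
time_s: 10.12
position: [0.5735, -0.0408, 0.1988]
tool_rot: [[-0.958, 0.285, -0.002], [0.285, 0.958, -0.0], [0.002, -0.001, -1.0]]
wrist_force: [-0.1, 0.2, -0.3]
opening: 0.0506
```

```bash
python3 - <<'E'
from h import *
c=snap('wrist','w3.png')
s=ctrl.state();R=np.array(s['tool_rot']);print(s['time_s'],s['position'],np.degrees(np.arctan2(R[1,1],R[0,1])),R[:,2],s['opening'],s['joint_pos'])
X=cloud(c);hsv=cv2.cvtColor(c['image'],cv2.COLOR_RGB2HSV);z=X[...,2]
fin=(z>.141)&(z<.152)&(hsv[...,2]<70)&(abs(X[...,0]-.574)<.03)&(abs(X[...,1]+.041)<.03)
P=X[fin];r=cv2.minAreaRect(P[:,:2].astype(np.float32));print(len(P),P.mean(0),r)
E
```

```text
10.175 [ 0.57407383 -0.04082442  0.19960032] 73.45612247698256 [-5.99349540e-04  2.11692631e-05 -9.99999820e-01] 0.050275768099336544 [-17.12197091  22.24491059  21.77695898 100.58692657  -9.4300346
  58.99534959  81.52189872]
1089 [ 0.57277604 -0.04082507  0.14666915] ((0.5736209154129028, -0.041182953864336014), (0.011362934485077858, 0.03648288547992706), 73.72142791748047)
```

View pics/w3.png

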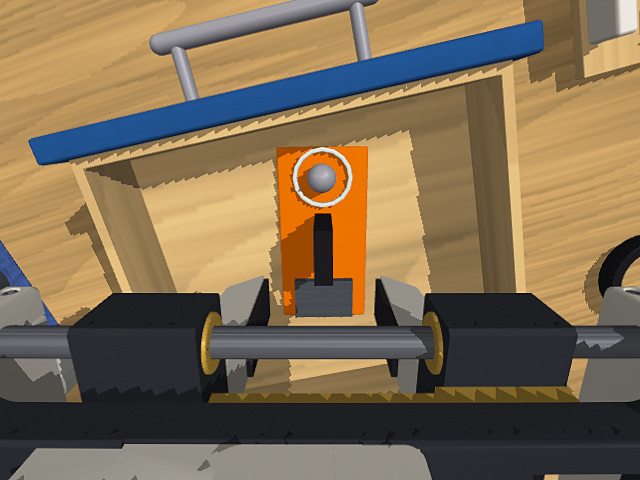

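The view confirms that the fin at (323,250) is centred and aligned between the fingers, and the ball is in the pocket at (321,178). I'll descend and grip.

Emit:
{"api": "servo_tool", "payload": {
  "translation": [
    [0,0,-0.02],
    [0,0,-0.02],
    [0,0,-0.018],
    [0,0,-0.012],
    [0,0,-0.01],
    [0,0,-0.007],
    [0,0,0],
    [0,0,0]
  ],
  "rotation": [
    [0,0,0],
    [0,0,0],
    [0,0,0],
    [0,0,0],
    [0,0,0],
    [0,0,0],
    [0,0,0],
    [0,0,0]
  ],
  "gripper": [-0.1,-0.1,-0.1,-0.1,-0.1,-0.1,-0.1,0.3],
  "squeeze": 30
}}

```text
time_s: 11.18
position: [0.5749, -0.041, 0.1129]
tool_rot: [[-0.959, 0.282, 0.001], [0.282, 0.959, 0.0], [-0.001, 0.0, -1.0]]
wrist_force: [-0.1, -0.3, -0.8]
opening: 0.0444
```

Emit:
{"api": "servo_tool", "payload": {
  "translation": [
    [0,0,0],
    [0,0,0],
    [0,0,0],
    [0,0,0],
    [0,0,0]
  ],
  "rotation": [
    [0,0,0],
    [0,0,0],
    [0,0,0],
    [0,0,0],
    [0,0,0]
  ],
  "gripper": [0.5,0.65,0.9,0.9,0.9]
}}

```text
time_s: 11.8
position: [0.5746, -0.0408, 0.1126]
tool_rot: [[-0.96, 0.282, 0.0], [0.282, 0.96, 0.0], [-0.0, 0.0, -1.0]]
wrist_force: [-0.2, 1.1, 1.7]
opening: 0.0119
```

Emit:
{"api": "servo_tool", "payload": {
  "translation": [
    [0,0,0.001],
    [0,0,0.003],
    [0,0,0.004],
    [0,0,0.004],
    [0,0,0.003],
    [0,0,0.001],
    [0,0,0],
    [0,0,0]
  ],
  "rotation": [
    [0,0,0],
    [0,0,0],
    [0,0,0],
    [0,0,0],
    [0,0,0],
    [0,0,0],
    [0,0,0],
    [0,0,0]
  ],
  "gripper": [0.9,0.9,0.9,0.9,0.9,0.9,0.9,0.9]
}}

```text
time_s: 12.8
position: [0.5745, -0.0409, 0.1284]
tool_rot: [[-0.96, 0.282, -0.0], [0.282, 0.96, 0.0], [0.0, -0.0, -1.0]]
wrist_force: [0.1, -0.8, -2.2]
opening: 0.012
```

```bash
cat > lv.py <<'E'
from h import *
import sys
c=snap('wrist',sys.argv[1]+'.png')
s=ctrl.state();R=np.array(s['tool_rot']);p=np.array(s['position']);print(s['time_s'],p,R[:,2],s['opening'],s['wrist_force'],s['ft_torque'])
X=cloud(c);hsv=cv2.cvtColor(c['image'],cv2.COLOR_RGB2HSV)
org=(hsv[...,0]<18)&(hsv[...,1]>215)&(hsv[...,2]>80)
Y=(X-p)@R   # tool coords
org&=(abs(Y[...,0])<.08)&(abs(Y[...,1])<.045)&(Y[...,2]>0)&(Y[...,2]<.03)
P=X[org]; A=np.c_[P[:,0]-p[0],P[:,1]-p[1],np.ones(len(P))]
q=A.copy()
for _ in range(3):
    sol=np.linalg.lstsq(A,P[:,2],rcond=None)[0]; r=P[:,2]-A@sol; k=abs(r)<.003; A=A[k];P=P[k]
print(len(P),'slopes deg',np.degrees(sol[:2]),'plate top below tcp',p[2]-sol[2])
rr=cv2.minAreaRect(P[:,:2].astype(np.float32));print('plate',rr)
# ball: grey pixels above plate
b=(hsv[...,1]<70)&(Y[...,2]<p[2]*0+ (p[2]-sol[2])-.012)&(Y[...,2]>-.02)&(abs(abs(Y[...,0])-.044)<.018)&(abs(Y[...,1])<.018)
m=b.astype(np.uint8); n,l,st,ce=cv2.connectedComponentsWithStats(m)
for i in range(1,n):
    if st[i,4]>60: q=X[l==i]; print('blob',st[i],ce[i],'top',q.mean(0),q[:,2].max(), 'ray', ray(c,[ce[i]],sol[2]+.010))
E
python3 lv.py w4
```

```text
12.85 [ 0.57449505 -0.04083693  0.12838881] [-2.61373241e-04  2.40140535e-05 -9.99999966e-01] 0.011552302016544443 [-0.09083088 -0.1154457  -2.59068203] [0.05047635 0.00799736 0.03035067]
12283 slopes deg [-0.02276087 -0.06189926] plate top below tcp 0.012812124180265935
plate ((0.545025646686554, -0.033316634595394135), (0.06373731791973114, 0.07078707963228226), 73.66446685791016)
blob [ 298  180   44   43 1431] [319.54437456 201.20125786] top [ 0.52914581 -0.02955714  0.13261161] 0.1370470549010423 ray [[ 0.53047393 -0.0299998   0.12557669]]
```

View pics/w4.png

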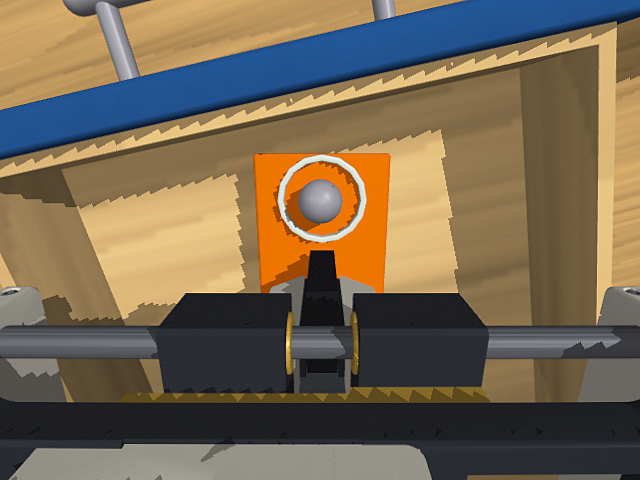

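Gripped and level (slopes under 0.1°), and the ball is in the pocket. I'll lift gently clear of the drawer.

Emit:
{"api": "servo_tool", "payload": {
  "translation": [
    [0,0,0.002],
    [0,0,0.005],
    [0,0,0.008],
    [0,0,0.01],
    [0,0,0.012],
    [0,0,0.012],
    [0,0,0.012],
    [0,0,0.012]
  ],
  "rotation": [
    [0,0,0],
    [0,0,0],
    [0,0,0],
    [0,0,0],
    [0,0,0],
    [0,0,0],
    [0,0,0],
    [0,0,0]
  ],
  "gripper": [0.9,0.9,0.9,0.9,0.9,0.9,0.9,0.9]
}}

```text
time_s: 13.85
position: [0.5746, -0.0409, 0.2025]
tool_rot: [[-0.96, 0.282, 0.0], [0.282, 0.96, 0.0], [-0.0, 0.0, -1.0]]
wrist_force: [-0.1, -0.3, -3.1]
opening: 0.0118
```

Emit:
{"api": "servo_tool", "payload": {
  "translation": [
    [0,0,0.01],
    [0,0,0.008],
    [0,0,0.005],
    [0,0,0.003],
    [0,0,0.001],
    [0,0,0]
  ],
  "rotation": [
    [0,0,0],
    [0,0,0],
    [0,0,0],
    [0,0,0],
    [0,0,0],
    [0,0,0]
  ],
  "gripper": [0.9,0.9,0.9,0.9,0.9,0.9]
}}

```text
time_s: 14.6
position: [0.5745, -0.0409, 0.2283]
tool_rot: [[-0.96, 0.282, -0.0], [0.282, 0.96, -0.0], [0.0, -0.0, -1.0]]
wrist_force: [0.3, 0.0, -2.9]
opening: 0.0119
```

Emit:
{"api": "servo_tool", "payload": {
  "translation": [
    [-0.0006,0.0019,0],
    [-0.0012,0.0038,0],
    [-0.0018,0.0057,0],
    [-0.0024,0.0076,0],
    [-0.003,0.0095,0],
    [-0.0036,0.0114,0],
    [-0.0036,0.0114,0],
    [-0.0036,0.0114,0]
  ],
  "rotation": [
    [0,0,0],
    [0,0,0],
    [0,0,0],
    [0,0,0],
    [0,0,0],
    [0,0,0],
    [0,0,0],
    [0,0,0]
  ],
  "gripper": [0.9,0.9,0.9,0.9,0.9,0.9,0.9,0.9]
}}

```text
time_s: 15.6
position: [0.5545, 0.0228, 0.2286]
tool_rot: [[-0.96, 0.281, 0.0], [0.281, 0.96, 0.0], [-0.0, 0.0, -1.0]]
wrist_force: [0.3, 0.1, -3.0]
opening: 0.012
```

Emit:
{"api": "servo_tool", "payload": {
  "translation": [
    [-0.0036,0.0114,0],
    [-0.0036,0.0114,0],
    [-0.0036,0.0114,0],
    [-0.0036,0.0114,0],
    [-0.0036,0.0114,0],
    [-0.0036,0.0114,0],
    [-0.0036,0.0114,0],
    [-0.0036,0.0114,0]
  ],
  "rotation": [
    [0,0,0],
    [0,0,0],
    [0,0,0],
    [0,0,0],
    [0,0,0],
    [0,0,0],
    [0,0,0],
    [0,0,0]
  ],
  "gripper": [0.9,0.9,0.9,0.9,0.9,0.9,0.9,0.9]
}}

```text
time_s: 16.6
position: [0.5258, 0.1138, 0.2286]
tool_rot: [[-0.96, 0.282, 0.0], [0.282, 0.96, 0.0], [-0.0, 0.0, -1.0]]
wrist_force: [0.2, -0.8, -2.6]
opening: 0.0121
```

Emit:
{"api": "servo_tool", "payload": {
  "translation": [
    [-0.0036,0.0114,0],
    [-0.0036,0.0114,0],
    [-0.0036,0.0114,0],
    [-0.0036,0.0114,0],
    [-0.0036,0.0114,0],
    [-0.0036,0.0114,0],
    [-0.0036,0.0114,0],
    [-0.0036,0.0114,0]
  ],
  "rotation": [
    [0,0,0],
    [0,0,0],
    [0,0,0],
    [0,0,0],
    [0,0,0],
    [0,0,0],
    [0,0,0],
    [0,0,0]
  ],
  "gripper": [0.9,0.9,0.9,0.9,0.9,0.9,0.9,0.9]
}}

```text
time_s: 17.6
position: [0.4969, 0.205, 0.2285]
tool_rot: [[-0.96, 0.282, -0.0], [0.282, 0.96, -0.0], [0.0, -0.0, -1.0]]
wrist_force: [0.4, -0.6, -2.4]
opening: 0.012
```

Emit:
{"api": "servo_tool", "payload": {
  "translation": [
    [-0.0036,0.0114,0],
    [-0.0036,0.0114,0],
    [-0.0036,0.0114,0],
    [-0.003,0.0095,0],
    [-0.0024,0.0076,0],
    [-0.0018,0.0057,0],
    [-0.0012,0.0038,0],
    [-0.0006,0.0019,0]
  ],
  "rotation": [
    [0,0,0],
    [0,0,0],
    [0,0,0],
    [0,0,0],
    [0,0,0],
    [0,0,0],
    [0,0,0],
    [0,0,0]
  ],
  "gripper": [0.9,0.9,0.9,0.9,0.9,0.9,0.9,0.9]
}}

```text
time_s: 18.6
position: [0.4774, 0.267, 0.2285]
tool_rot: [[-0.96, 0.282, 0.0], [0.282, 0.96, -0.0], [-0.0, -0.0, -1.0]]
wrist_force: [-0.1, -0.1, -1.9]
opening: 0.0118
```

```bash
python3 lv.py w5
```

```text
18.65 [0.4773171  0.26716154 0.22851179] [-3.77240160e-05  4.40930906e-05 -9.99999998e-01] 0.01192802747909753 [-0.78590596  0.52543826 -2.72810756] [0.04185501 0.01166363 0.06180374]
12380 slopes deg [ 0.07596044 -0.11807174] plate top below tcp 0.012739735375161376
plate ((0.4477831721305847, 0.2745475471019745), (0.06397847831249237, 0.07057366520166397), 73.58108520507812)
blob [ 298  180   44   44 1423] [319.16444132 201.58678848] top [0.43216718 0.27807188 0.23278599] 0.23705891007370244 ray [[0.43349733 0.27761986 0.22577205]]
```

View pics/w5.png

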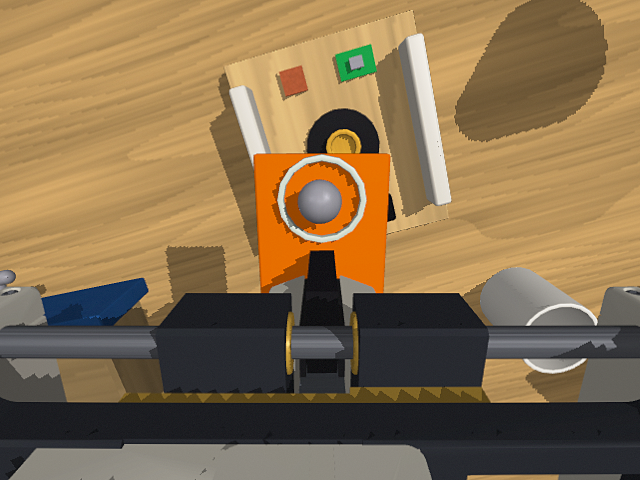

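```bash
python3 - <<'E'
from h import *
c=load('w5');print(proj(c,[.425,.3015,.03]));X=cloud(c)
hsv=cv2.cvtColor(c['image'],cv2.COLOR_RGB2HSV)
br=(hsv[...,0]>15)&(hsv[...,0]<30)&(hsv[...,1]>170);br[155:]=0;br[:110]=0;br[:,:310]=0;br[:,:380]&=True;br[:,376:]=0
ys,xs=np.nonzero(br);print(len(xs),xs.min(),xs.max(),ys.min(),ys.max())
P=X[br];P=P[P[:,2]>.024];print(P.min(0),P.max(0))
pts=np.float32(P[:,:2])
if len(pts):
  h=cv2.convexHull(pts)[:,0];print(h.round(4).tolist())
  from scipy.optimize import least_squares
  hh=ray(c,[[(xs.min()+xs.max())/2,ys.min()]],.03);print(hh)
bl=(hsv[...,2]<70);bl[153:]=0;bl[:100]=0;bl[:,:295]=0;bl[:,390:]=0
ys,xs=np.nonzero(bl);print('base',xs.min(),xs.max(),ys.min())
P=X[bl];print(np.nanmedian(P[:,2]))
h=cv2.convexHull(np.stack([xs,ys],1).astype(np.float32))[:,0];h=h[h[:,1]<150]
g=ray(c,h,np.nanmedian(P[:,2]))[:,:2]
f=least_squares(lambda q:np.hypot(*(g-q[:2]).T)-q[2],[.425,.30,.03],loss='soft_l1',f_scale=.001);print(f.x,abs(f.fun).max())
i=c['image'][90:170,290:400];cv2.imwrite('pics/w5c.png',cv2.resize(i,None,fx=6,fy=6,interpolation=2)[:,:,::-1])
E
```

```text
[[342.2400474  145.49037133]]
730 326 360 129 153
[0.40956062 0.28568201 0.02400435] [0.43539675 0.31827921 0.21531432]
[[0.43540000915527344, 0.31540000438690186], [0.43209999799728394, 0.3172999918460846], [0.4293999969959259, 0.3179999887943268], [0.4284000098705292, 0.3181999921798706], [0.424699991941452, 0.3183000087738037], [0.4205000102519989, 0.3174000084400177], [0.4171000123023987, 0.31529998779296875], [0.41589999198913574, 0.31459999084472656], [0.4117000102996826, 0.3098999857902527], [0.4113999903202057, 0.30889999866485596], [0.41029998660087585, 0.3052999973297119], [0.4097999930381775, 0.3034999966621399], [0.40959998965263367, 0.3025999963283539], [0.41019999980926514, 0.2985000014305115], [0.41119998693466187, 0.2953000068664551], [0.4147999882698059, 0.28679999709129333], [0.423799991607666, 0.2856999933719635], [0.4268999993801117, 0.2858000099658966], [0.4284999966621399, 0.2904999852180481], [0.43149998784065247, 0.30079999566078186], [0.4339999854564667, 0.3091999888420105], [0.4341999888420105, 0.3100999891757965]]
[[0.41059389 0.30620837 0.03      ]]
base 307 378 109
0.021763950992450543
[0.426775   0.30181139 0.03538292] 0.0001959645683033001
```

View pics/w5c.png

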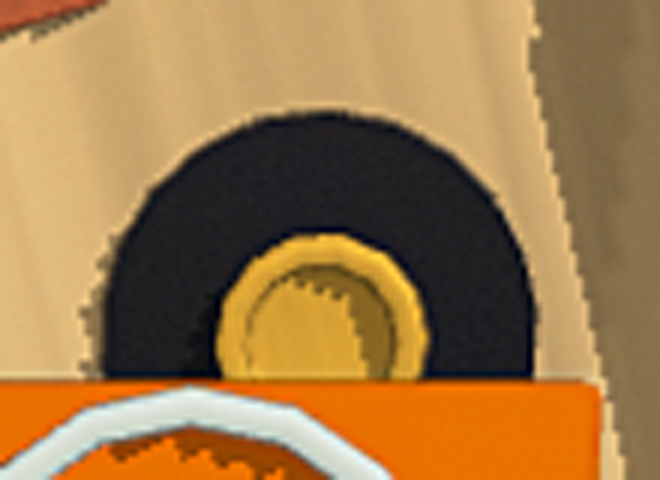

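Cup fits: (0.4268, 0.3018) from the wrist camera and (0.425, 0.3015) from the top. The ball is at (0.4335, 0.2776, 0.2258), so it needs about (-0.0075, +0.024, -0.096).

Emit:
{"api": "servo_tool", "payload": {
  "translation": [
    [-0.0003,0.001,-0.002],
    [-0.001,0.003,-0.005],
    [-0.0013,0.004,-0.008],
    [-0.0015,0.005,-0.01],
    [-0.0015,0.005,-0.012],
    [-0.0012,0.004,-0.012],
    [-0.0007,0.002,-0.012],
    [0,0,-0.012]
  ],
  "rotation": [
    [0,0,0],
    [0,0,0],
    [0,0,0],
    [0,0,0],
    [0,0,0],
    [0,0,0],
    [0,0,0],
    [0,0,0]
  ],
  "gripper": [0.9,0.9,0.9,0.9,0.9,0.9,0.9,0.9]
}}

```text
time_s: 19.65
position: [0.4698, 0.291, 0.1546]
tool_rot: [[-0.96, 0.281, -0.0], [0.281, 0.96, -0.0], [0.0, -0.0, -1.0]]
wrist_force: [0.3, 0.3, -2.2]
opening: 0.0121
```

Emit:
{"api": "servo_tool", "payload": {
  "translation": [
    [0,0,-0.009],
    [0,0,-0.007],
    [0,0,-0.004],
    [0,0,-0.002],
    [0,0,-0.001],
    [0,0,0],
    [0,0,0],
    [0,0,0]
  ],
  "rotation": [
    [0,0,0],
    [0,0,0],
    [0,0,0],
    [0,0,0],
    [0,0,0],
    [0,0,0],
    [0,0,0],
    [0,0,0]
  ],
  "gripper": [0.9,0.9,0.9,0.9,0.9,0.9,0.9,0.9]
}}

```text
time_s: 20.65
position: [0.4699, 0.291, 0.1327]
tool_rot: [[-0.96, 0.282, 0.0], [0.282, 0.96, 0.0], [-0.0, 0.0, -1.0]]
wrist_force: [-0.3, -1.2, -2.3]
opening: 0.012
```

```bash
python3 lv.py w6; python3 -c "
from h import *
c=snap('top','t6.png');d=snap('scene','s6.png')
print('cup->', proj(c,[.426,.3017,.03]),'ball exp',proj(c,[.426,.3017,.13]))
a=cv2.resize(c['image'][150:380,130:400],(540,460));b=cv2.resize(d['image'][120:300,240:420],(260,260))
o=np.zeros((460,800,3),np.uint8);o[:,:540]=a;o[:260,540:]=b;cv2.imwrite('pics/m6.png',o[:,:,::-1])"
```

```text
20.7 [0.4699411  0.29098122 0.13265175] [ 1.73065941e-04  1.68169372e-04 -9.99999971e-01] 0.011849089243812078 [ 0.58358738  0.43864982 -2.30138169] [-0.00961178 -0.02832936  0.00290633]
12369 slopes deg [ 0.08845519 -0.1196446 ] plate top below tcp 0.012772586521120552
plate ((0.4402848184108734, 0.2987273931503296), (0.06387195736169815, 0.07033343613147736), 73.72618103027344)
blob [ 298  180   43   44 1430] [318.93006993 201.32937063] top [0.42457514 0.30202276 0.13687385] 0.14125534267482873 ray [[0.42589753 0.30157205 0.12987917]]
cup-> [[187.51989023 310.8996819 ]] ball exp [[178.28201742 307.60796503]]
```

View pics/w6.png

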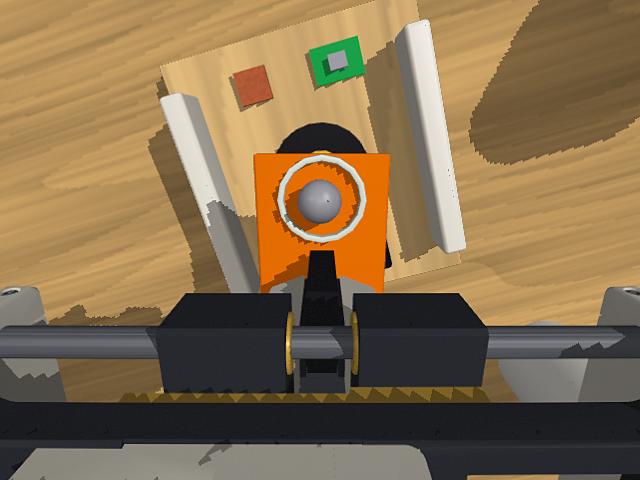

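View pics/m6.png

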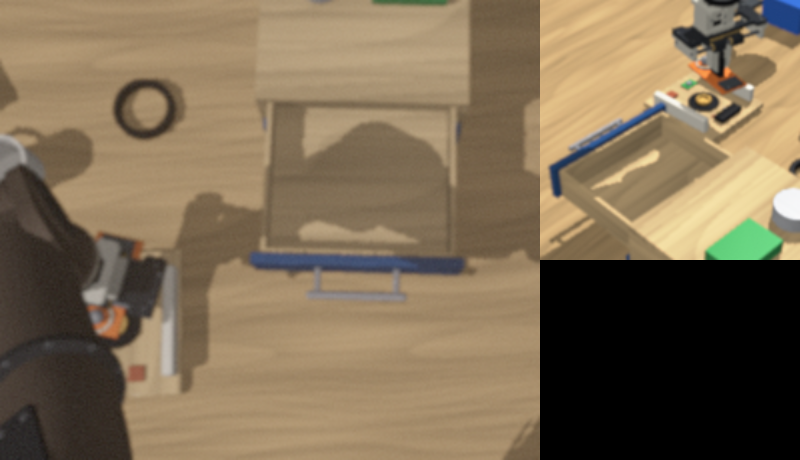

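```bash
python3 - <<'E'
from h import *
c=load('t6');X=cloud(c);z=X[...,2]
m=(z>.125)&(z<.145)&(X[...,0]<.446)&(X[...,0]>.41)&(abs(X[...,1]+.03)<.05);P=X[m];print(len(P),np.median(P,0), ray(c,[[307.5,297.8]],.134))
s=ctrl.state();print(np.abs(s['qvel']).max(),s['time_s'],s['opening'])
order.sign_off()
E
```

```text
169 [ 0.43499726 -0.02808683  0.1365221 ] [[ 0.43349072 -0.03195107  0.134     ]]
0.12461485362629666 20.8 0.011783811511627718
the job is handed in; nothing more can be done
```

The job is done and handed in at 20.8 s. The gripper is holding the tray still, with the ball above the brass cup ready for you to pick off.

- **Drawer:** I pulled it 199 mm to its stop, where the reaction was 11 N. A last look at the handle puts it at x ≈ 0.434 m, so it is still fully open.
- **Tray:** It is held by the black fin at 30 N, and the plate measures level to about 0.15°.
- **Ball:** It is still in its pocket, at about (0.426, 0.302, 0.130) m by the wrist camera.
- **Cup:** It sits at about (0.425–0.427, 0.302, 0.030) m from the two cameras, so the ball is about 10 cm above it and centred to within about 1–2 mm.
- **Everything else:** I touched nothing besides the handle and the tray grip. I did not re-measure the bystander objects at the end.

No check failed. The only disagreement was about 2 mm in the cup's position between the top and wrist cameras.

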